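# Switch off the plate shaker and hold its plate up on the cam lift

### The job

Switch the plate shaker off at its yellow-faced isolator by turning the red handle anticlockwise all the way to the off position. Then swing the shaker's red-gripped cam lever up until it stands upright, where the cam lifts the red microplate to its highest point, and finish while still holding the lever there, because it springs back when let go. Do not lift the lever before the isolator is off, do not touch the plate, and leave the vials, the trough and the marker alone.

Things in the scene. Friction and masses are not known exactly. Their poses are not given: they have to be found in the camera images.
- shaker: white bench shaker with a blue band, fixed to the table, 108 x 151 mm in plan, 83 mm high; origin at the centre of its underside, x axis to its back, y to its left, z up. The microplate lies sunk in a nest in its top. The cam lever is on its right (-y) side and reaches out to 174 mm in -y.
- nest_rim (a point): centre of the shaker's top, at the height of the rim of the nest (83 mm above the table)
- lever_axle (a point): point on the lever's axle, 38 mm above the table, level with the middle of the lever's grip (137 mm from the shaker's centre in its -y). Axes as the shaker's: the lever turns about this y axis.
- lever_grip (a point): middle of the lever's red grip: a round sleeve 15 mm thick, 66 mm long, parallel to the axle, 110 mm from it, turning freely on its pin (pinch it from above; the hand need not turn). The lever's steel arm (12 mm thick) is 41 mm from this point toward the shaker. At rest it is in front of the axle (shaker's -x), 57 mm above the table; upright, straight above it at 148 mm.
- lever (a joint): angle of the cam lever in rad: 0 at rest (lying toward the shaker's front, -x, 10 degrees above level), growing as it swings up toward the back; at 1.40 it is upright and the lift is highest (15 mm); past that the lift falls again, stop at 1.9. A spring pulls it back to 0 with about 3 to 4 N at the grip everywhere.
- plate_center (a point): middle of the loose red-framed microplate with white wells, 85 x 128 x 15 mm, half-way up; it lies free on the lift platform in the nest, 3.5 mm of play each side. At rest the platform's top is 12 mm below the rim and this point 4.5 mm below it; at the highest lift this point is 10.4 mm above the rim.
- isolator: grey isolator box with a yellow face, fixed to the table, 85 x 100 mm in plan, 50 mm high, origin at the centre of its underside; x axis toward its back. On the face a green mark shows the on position, a white mark the off position, 60 degrees anticlockwise (seen from above) from it.
- isolator_grip (a point): on the isolator handle's vertical turning axis, 77 mm above the table: middle of the red handle, a bar 52 mm long, 14 mm thick, from 56 to 88 mm above the table, on a round black disc 42 mm wide. Its x axis runs along the bar toward the pointer end (white line) and turns with the handle.
- isolator_handle (a joint): angle of the isolator handle in rad: 0 is on (bar along the box's x axis, pointer at the green mark), 1.047 is off (pointer at the white mark), growing anticlockwise seen from above. A detent (about 0.12 N m) snaps it over past the middle to the nearer end.
- amber_vial: bystander: loose brown vial with a black cap, 25 mm thick, 54 mm tall, origin under its centre
- red_vial: bystander: loose clear vial with a red cap, 21 mm thick, 50 mm tall, origin under its centre
- trough: bystander: loose small white reagent trough, 46 x 92 x 24 mm, origin under its centre
- marker: bystander: loose blue and white marker pen lying flat, 127 mm long along its y, 15 mm thick, origin under its centre
There are look-alikes about, which are no part of the job. What is shaped like the isolator but pink is not meant. What is shaped like the part that bears plate_center but purple is not meant.

How it is judged:
By the outcome, as a careful person would: the job done as asked, in the order asked, and still so for the second after the job is handed in, while the arm keeps its last pose, push and grip.
It also fails if it takes over 51 s, if anything falls off the work surface, if the arm or the gripper's body presses on something with over 40 N, if the wrist force passes 120 N, or if a joint passes its speed limit or range.

### The arm

A 6-joint arm with a two-finger parallel gripper is mounted at the origin on a cart in front of the work surface, level with it; the furniture and walls round the work are solid. World frame = base frame: x ahead of the robot, y to its left, z up, the work surface at z = 0. Lengths are in m, angles in rad, forces in N, time in s.
With the tool pointing down it reaches from about 0.275 to 0.825 m from the base axis. Payload 5.2 kg.
Tool frame: the origin (TCP) lies between the finger pads; the fingertips stand 17 mm ahead of it and the grasp point (between the pads) lies 2 mm behind it (arm.tcp_to_tips is the distance from the TCP to the fingertips, in m); z points along the fingers, y is the direction in which the jaws open and shut (so a half turn about z gives the same grasp; the last joint's range is limited). The gripper opens to 93 mm and grips with 3 to 60 N. Pads are 15 mm wide; open, the fingers measure 128 mm over their backs; the gripper's body (75 mm by 188 mm) begins 65 mm behind the grasp point.
Start: joints at [-1.45, 0.259, 1.535, -0, 1.348, -0.203], TCP at [0.175, -0.521, 0.236] pointing down, gripper open.
Joint ranges: [-3.14, 3.14], [-0.91, 2.08], [0.19, 2.58], [-1.22, 4.36], [0.22, 2.71], [-3.12, 3.12]. Speed limits (rad/s): [2.57, 2.57, 3.14, 3.14, 3.14, 3.14].

### API

Orientations are given as [roll, pitch, yaw] about the fixed x, y, z axes, in that order (R = Rz(yaw) Ry(pitch) Rx(roll)).
In Python, from station import arm gives the robot as it stands. The module is installed in compiled form; this text tells all that it offers.
- The arm moves only by the tool play_rows, never from a script. Its argument "steps" is a list of rows, each an object with "travel": the shift along the tool's x, y, z in cm, a list of three; "roll": the turn about the tool's z in rad; "jaw": the opening, from -1 (shut) to 1 (fully open), so that 0 is half open. A call has 1 to 10 rows; each row is the pose to reach, as a shift and turn from the pose measured when the call began, along the tool's axes at that moment; what a row does not reach only later rows make up. A row lasts 1/8 s, in which the tool goes at most 62.5 mm and 10.7 degrees, less where a joint would pass 70% of its speed; a pose out of reach is approached as far as the arm can. A call with a gripper value outside its range is refused whole. The fingers move at their own pace and stop on an object; "force" is the grip in N (left out, the last holds). Time passes only in rows, so rows that repeat a pose let the fingers close. It gives the time, the measured TCP pose, the force and the opening at its end, in the units of the state.
- arm.state(): the state, without advancing time (a new reading comes with each control period).
- arm.capture(name): name is "scene" or "top" or "wrist"; returns a dict with "color" (384x512x3 uint8, red, green, blue), "fovy" (degrees; the focal length in pixels is half the picture's height over the tangent of half this angle, whatever the lens; pixels are square), "cx", "cy" (the principal point, pixels), "extrinsics" (4x4, takes a point from world to camera coordinates). Camera axes: x right, y down, z forward; pixel columns grow to the right and rows downward; lengths in m; the calibration is good to about 2 mm. A picture is of the moment at which its call begins. There is no depth.
- arm.finish_job(): hands the job in, once; it reports no verdict.
The state is a dict: "t": time; "joint_pos": joint angles; "qvel": joint speeds; "joint_torque": joint torques, N m; "eef_pos": TCP position; "tcp_rot": TCP orientation; "force": force on the tool from outside, world axes, zero at the start; "ft_torque": the same for the moment, N m; "gripper_width": opening from 0.0 (shut) to 1.0 (fully open).
Only numpy, scipy, OpenCV 4.12 (cv2) and the standard library are available. Lean on these libraries where they do the work, as an engineer would, in place of code of your own. Each camera call takes 0.05 s, during which the arm holds its last target.

## Working session

There is one attempt and no reset: what is moved stays moved. The work goes in short steps, Python scripts to look and compute and a tool call to move; the robot and the scene stay as the last step left them, time stands still between calls to the robot, and variables do not carry over. Pictures are saved under pics/ and viewed, and the job is handed in when it is done.

Besides the shell and the picture viewer there is one more tool, called after "Emit:" as name(argument=value, ...) on one line, values as JSON. play_rows: Moves the arm, as the interface text tells. Its arguments: {"type":"object","properties":{"steps":{"type":"array","items":{"type":"object","properties":{"travel":{"type":"array","items":{"type":"number"}},"roll":{"type":"number"},"jaw":{"type":"number"}}}},"force":{"type":"number"}},"required":["steps"]}

```bash
mkdir -p pics
cat > h.py <<'E'
import numpy as np, cv2, pickle
from station import arm
def cap(n,tag):
    d=arm.capture(n); pickle.dump(d,open(f'pics/{tag}.pkl','wb'))
    cv2.imwrite(f'pics/{tag}.png',d['color'][:,:,::-1]); return d
def load(tag): return pickle.load(open(f'pics/{tag}.pkl','rb'))
def ray(d,u,v):
    f=d['color'].shape[0]/2/np.tan(np.radians(d['fovy'])/2)
    E=np.array(d['extrinsics']);R=E[:3,:3];t=E[:3,3]
    r=R.T@np.array([(u-d['cx'])/f,(v-d['cy'])/f,1]); return -R.T@t, r/np.linalg.norm(r)
def onz(d,u,v,z):
    c,r=ray(d,u,v); return c+r*(z-c[2])/r[2]
def proj(d,p):
    f=d['color'].shape[0]/2/np.tan(np.radians(d['fovy'])/2)
    E=np.array(d['extrinsics']);q=E[:3,:3]@np.array(p)+E[:3,3]
    return q[0]/q[2]*f+d['cx'],q[1]/q[2]*f+d['cy']
def tri(d1,p1,d2,p2):
    c1,r1=ray(d1,*p1);c2,r2=ray(d2,*p2)
    s=np.linalg.lstsq(np.c_[r1,-r2],c2-c1,rcond=None)[0]
    a=c1+r1*s[0];b=c2+r2*s[1]; return (a+b)/2,np.linalg.norm(a-b)
E
python3 - <<'E'
from h import *
np.set_printoptions(precision=4,suppress=True)
for n in ['scene','top','wrist']:
    d=cap(n,n+'0'); c,r=ray(d,256,192); print(n,d['fovy'],d['cx'],d['cy'],c,r)
print(arm.state(), arm.tcp_to_tips)
E
```

```text
scene 49.59648642756901 255.18113681023792 182.00462576594552 [-0.2778  0.6305  0.7891] [ 0.6189 -0.5412 -0.5693]
top 53.45513358971092 256.60642444035864 191.02535426414795 [ 0.458  -0.0504  1.1855] [ 0.0703 -0.0226 -0.9973]
wrist 69.57813601811512 255.09906384959208 192.44762309505924 [ 0.2441 -0.4992  0.3832] [-0.2471 -0.085  -0.9653]
{'t': 0.15, 'joint_pos': array([-1.4498,  0.2592,  1.5358, -0.    ,  1.348 , -0.2028]), 'qvel': array([-0.0001, -0.002 , -0.0025, -0.0012, -0.0013, -0.001 ]), 'joint_torque': array([  0.0019, -43.7646, -28.4234,   0.0719,   0.038 ,  -0.0001]), 'eef_pos': array([ 0.175, -0.521,  0.235]), 'tcp_rot': array([-3.1402, -0.0003,  0.3238]), 'force': array([-1.2226,  0.0205,  0.7367]), 'ft_torque': array([0.0108, 0.0474, 0.0224]), 'gripper_width': 1.0017862265636253} 0.017
```

View pics/scene0.png

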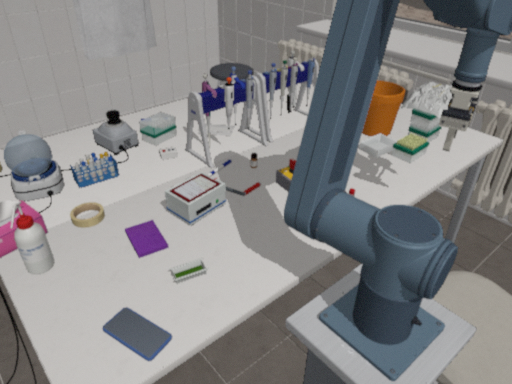

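View pics/top0.png

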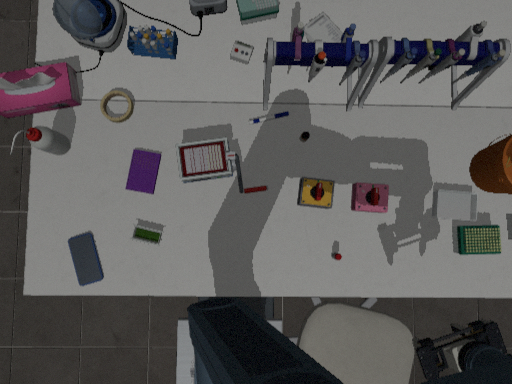

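View pics/wrist0.png

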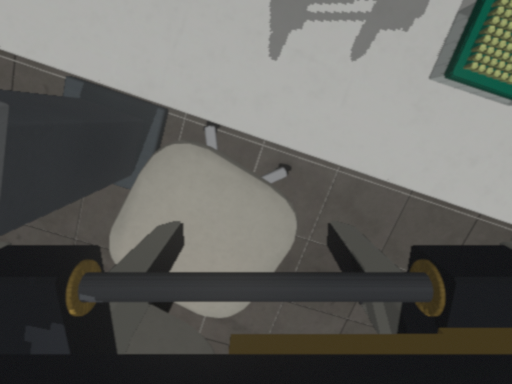

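The top view shows the shaker with the red plate at (205,158), its red lever grip at (255,188), the yellow isolator at (317,192) and its pink look-alike at (370,197). The purple plate look-alike is at (143,170). The amber vial is at (305,136), the red-capped vial at (337,256) and the marker at (268,117). I choose the yellow isolator at (317,192) and the grip at (255,188), and check both in a crop.

Run:
```python
from h import *
d=load('top0');s=load('scene0')
a=d['color'][100:280,165:365,::-1]; a=cv2.resize(a,None,fx=4,fy=4,interpolation=cv2.INTER_CUBIC)[:600,:800]
cv2.imwrite('pics/crop_top.png',cv2.convertScaleAbs(a,alpha=1.5))
a=s['color'][130:230,160:360,::-1]; cv2.imwrite('pics/crop_sc.png',cv2.resize(a,None,fx=4,fy=4,interpolation=cv2.INTER_CUBIC))
for n,u,v,z in [('iso',317,192,.08),('grip',255,188,.057),('plate',205,158,.08),('pink',370,197,.08),('redv',337,256,.05),('amber',305,136,.05),('marker',268,117,.01)]: print(n,onz(d,u,v,z).round(3),np.round(proj(s,onz(d,u,v,z))))
```

```text
iso [ 0.538 -0.254  0.08 ] [295. 163.]
grip [ 0.549 -0.073  0.057] [251. 187.]
plate [0.634 0.074 0.08 ] [197. 186.]
pink [ 0.525 -0.409  0.08 ] [329. 151.]
redv [ 0.351 -0.318  0.05 ] [351. 188.]
amber [ 0.71  -0.223  0.05 ] [254. 154.]
marker [ 0.777 -0.112  0.01 ] [219. 166.]
```

View pics/crop_top.png

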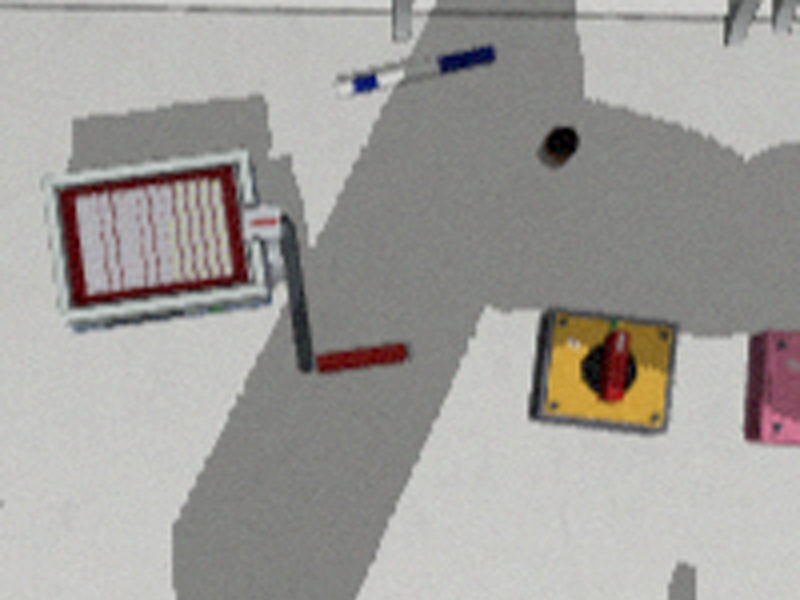

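View pics/crop_sc.png

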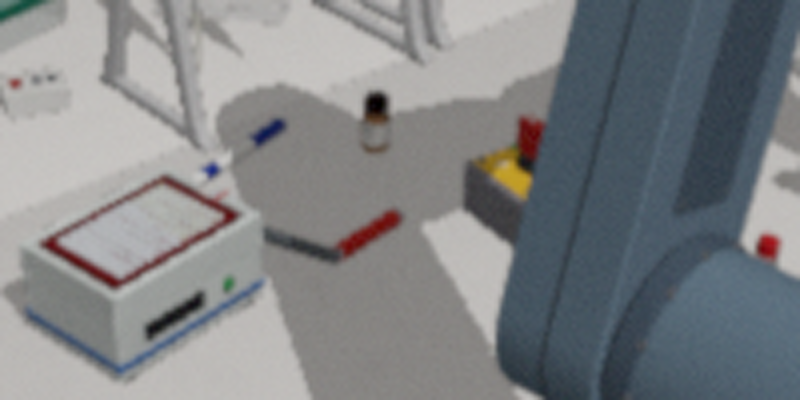

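The crop confirms both choices: a red handle on a yellow face, with the pointer near the green mark at the top and the white mark to its left, and a grey arm with a red grip. Next I measure by colour masks.

```bash
cat >> h.py <<'E'
def redmask(d):
    c=d['color'].astype(int); return ((c[...,0]>70)&(c[...,0]>2.2*c[...,1])&(c[...,0]>2.2*c[...,2])).astype(np.uint8)
def yelmask(d):
    c=d['color'].astype(int); return ((c[...,0]>70)&(c[...,1]>.55*c[...,0])&(c[...,2]<.5*c[...,0])&(c[...,1]<c[...,0])).astype(np.uint8)
def blobs(m,box=None,mina=15):
    n,l,s,c=cv2.connectedComponentsWithStats(m)
    out=[]
    for i in range(1,n):
        if s[i,4]<mina: continue
        if box and not(box[0]<c[i,0]<box[1] and box[2]<c[i,1]<box[3]): continue
        p=np.argwhere(l==i)[:,::-1].astype(np.float32)
        out.append((c[i].round(1),int(s[i,4]),cv2.boxPoints(cv2.minAreaRect(p)).round(1)))
    return out
E
python3 - <<'E'
from h import *
np.set_printoptions(precision=4,suppress=True)
d=load('top0');s=load('scene0')
print('top'); 
for b in blobs(redmask(d),(165,345,130,225)): print(b[0],b[1],b[2].tolist())
print('yel')
for b in blobs(yelmask(d),(290,345,160,225)): print(b[0],b[1],b[2].tolist(),onz(d,*b[2].mean(0),.05),[onz(d,*p,.05)[:2].round(3).tolist() for p in b[2]])
print('scene')
for b in blobs(redmask(s),(150,300,130,225)): print(b[0],b[1],b[2].tolist())
E
```

```text
top
yel
[316.8 192.8] 498 [[300.70001220703125, 202.3000030517578], [303.70001220703125, 178.3000030517578], [332.79998779296875, 182.0], [329.79998779296875, 206.0]] [ 0.5398 -0.2583  0.05  ] [[0.509, -0.21], [0.581, -0.219], [0.571, -0.307], [0.499, -0.297]]
scene
[291.8 164.1] 39 [[290.0, 160.0], [294.0, 160.0], [294.0, 168.0], [290.0, 168.0]]
[251.9 187.9] 47 [[244.60000610351562, 190.89999389648438], [257.79998779296875, 182.1999969482422], [259.29998779296875, 184.5], [246.1999969482422, 193.1999969482422]]
[179.5 195.2] 24 [[171.39999389648438, 191.0], [172.3000030517578, 189.5], [188.1999969482422, 199.6999969482422], [187.3000030517578, 201.1999969482422]]
```

```bash
sed -i 's/c\[...,0\]>70)&(c\[...,0\]>2.2\*c\[...,1\])&(c\[...,0\]>2.2\*c\[...,2\])/c[...,0]>60)\&(c[...,0]>1.8*c[...,1])\&(c[...,0]>1.8*c[...,2])/' h.py
python3 - <<'E'
from h import *
np.set_printoptions(precision=4,suppress=True)
d=load('top0');s=load('scene0')
print(d['color'][188,245:268:3].tolist(), d['color'][185:200:3,318].tolist())
T={}
for k,dd,bx in [('t',d,(165,345,130,225)),('s',s,(150,300,130,225))]:
  for b in blobs(redmask(dd),bx): print(k,b[0],b[1],b[2].tolist())
E
```

```text
[[72, 60, 60], [64, 33, 32], [62, 7, 13], [66, 14, 13], [69, 18, 17], [67, 14, 14], [63, 7, 5], [52, 21, 22]] [[64, 16, 14], [72, 19, 15], [69, 10, 6], [70, 15, 16], [96, 26, 27]]
t [318.8 192.3] 57 [[315.8999938964844, 199.0], [317.5, 182.6999969482422], [321.6000061035156, 183.10000610351562], [320.0, 199.39999389648438]]
t [254.9 188.7] 68 [[243.8000030517578, 188.60000610351562], [265.0, 185.6999969482422], [265.5, 189.60000610351562], [244.3000030517578, 192.39999389648438]]
s [292.  164.1] 44 [[290.0, 160.0], [295.0, 160.0], [295.0, 169.0], [290.0, 169.0]]
s [251.9 187.7] 61 [[244.3000030517578, 190.3000030517578], [257.6000061035156, 181.89999389648438], [259.6000061035156, 185.0], [246.3000030517578, 193.5]]
s [179.9 195.3] 30 [[171.39999389648438, 191.0], [172.3000030517578, 189.60000610351562], [189.0, 200.0], [188.10000610351562, 201.39999389648438]]
```

Run:
```python
from h import *
np.set_printoptions(precision=4,suppress=True)
d=load('top0');s=load('scene0')
g=tri(d,(254.9,188.7),s,(251.9,187.7));print('grip',g, onz(d,254.9,188.7,.06))
a=onz(d,244,190.5,.06);b=onz(d,265.2,187.6,.06);print('ends',a,b,np.linalg.norm(a-b),'dir',np.degrees(np.arctan2(*(a-b)[1::-1])))
# handle: top face 0.088
a=onz(d,*np.mean([[315.9,199],[320,199.4]],0),.08);b=onz(d,*np.mean([[317.5,182.7],[321.6,183.1]],0),.08)
print('bar',a,b,np.linalg.norm(a-b),np.degrees(np.arctan2(*(b-a)[1::-1])),(a+b)/2)
# box edge dirs
p=[onz(d,*q,.05) for q in ([300.7,202.3],[303.7,178.3],[332.8,182],[329.8,206])]
print(np.degrees(np.arctan2(*(p[1]-p[0])[1::-1])),np.degrees(np.arctan2(*(p[2]-p[3])[1::-1])))
# tool axes
from scipy.spatial.transform import Rotation as Ro
st=arm.state(); R=Ro.from_euler('xyz',st['tcp_rot']).as_matrix();print(R)
print('to iso in tool',R.T@(np.array([.536,-.258,.2])-st['eef_pos'])*100)
```

```text
grip (array([ 0.5472, -0.073 ,  0.0546]), np.float64(0.0008490241327895075)) [ 0.5471 -0.0725  0.06  ]
ends [ 0.5413 -0.0403  0.06  ] [ 0.5507 -0.103   0.06  ] 0.06339357357056878 dir 98.51791671196402
bar [ 0.5171 -0.2563  0.08  ] [ 0.5649 -0.2611  0.08  ] 0.048019249308643465 -5.691565968495427 [ 0.541  -0.2587  0.08  ]
-7.02094646014488 -7.353680570812882
[[ 0.948   0.3182 -0.0002]
 [ 0.3182 -0.948   0.0014]
 [ 0.0003 -0.0014 -1.    ]]
to iso in tool [ 42.5948 -13.4421   3.5326]
```

Triangulation puts the grip at z = 0.055 (text: 0.057) and the isolator at about (0.54, -0.258). I move to a hover beside it for a close look.

Emit:
play_rows(steps=[{"travel": [5, -2, 0], "roll": 0.06, "jaw": 1}, {"travel": [10, -4, 0], "roll": 0.12, "jaw": 1}, {"travel": [15, -6.3, 0], "roll": 0.18, "jaw": 1}, {"travel": [20, -8.4, 0], "roll": 0.25, "jaw": 1}, {"travel": [25, -10.5, 0], "roll": 0.3, "jaw": 1}, {"travel": [30, -12.6, 0], "roll": 0.36, "jaw": 1}, {"travel": [34, -14.5, 0], "roll": 0.42, "jaw": 1}, {"travel": [37.6, -15.9, 0], "roll": 0.447, "jaw": 1}, {"travel": [37.6, -15.9, 0], "roll": 0.447, "jaw": 1}, {"travel": [37.6, -15.9, 0], "roll": 0.447, "jaw": 1}])

```text
t: 1.4
eef_pos: [0.4804, -0.2507, 0.235]
tcp_rot: [-3.14, 0.001, -0.122]
force: [0.4, 0.2, 0.5]
gripper_width: 1.0
```

Run:
```python
from h import *
np.set_printoptions(precision=4,suppress=True)
w=cap('wrist','wrist1');t=cap('top','top1');s=cap('scene','scene1');print(arm.state())
print('proj',proj(w,(.54,-.258,.088)))
for k,d,m in [('w',w,redmask(w)),('wy',w,yelmask(w))]:
  for b in blobs(m,mina=100): print(k,b[0],b[1],b[2].tolist())
for b in blobs(redmask(s),(150,450,100,250)): print('s',b[0],b[1],b[2].tolist())
```

```text
{'t': 1.55, 'joint_pos': array([-0.6889,  0.2451,  1.554 ,  0.0007,  1.3438,  1.0063]), 'qvel': array([-0.004 , -0.0018, -0.0002,  0.0012, -0.0016,  0.0005]), 'joint_torque': array([  0.347 , -42.8927, -28.4285,   0.0762,  -0.0475,  -0.0091]), 'eef_pos': array([ 0.4801, -0.2515,  0.2352]), 'tcp_rot': array([-3.1403,  0.0007, -0.1246]), 'force': array([-0.5192, -0.0255,  0.8329]), 'ft_torque': array([ 0.0901, -0.0199, -0.0044]), 'gripper_width': 1.0010863515777413}
proj (np.float64(253.9665174999624), np.float64(129.83716611350943))
w [413.1 124. ] 607 [[399.8999938964844, 145.8000030517578], [407.3999938964844, 95.0], [425.1000061035156, 97.5999984741211], [417.5, 148.39999389648438]]
w [254.7 131.7] 557 [[248.0, 105.0], [261.0, 105.0], [261.0, 154.0], [248.0, 154.0]]
w [ 95.  144.9] 606 [[66.9000015258789, 147.3000030517578], [119.9000015258789, 131.6999969482422], [123.0999984741211, 142.39999389648438], [70.0999984741211, 158.10000610351562]]
w [318.5 265.6] 136 [[313.0, 258.0], [324.0, 258.0], [324.0, 272.0], [313.0, 272.0]]
wy [255.  128.6] 3461 [[216.0, 97.0], [292.0, 97.0], [2
[... 160 characters left out ...]
1000061035156]]
s [365.2 112.1] 354 [[357.29998779296875, 132.6999969482422], [359.0, 89.0], [376.0, 89.69999694824219], [374.29998779296875, 133.39999389648438]]
s [330.6 152.3] 105 [[322.70001220703125, 152.6999969482422], [327.0, 145.1999969482422], [338.5, 151.6999969482422], [334.20001220703125, 159.1999969482422]]
s [252.  187.8] 56 [[244.39999389648438, 190.5], [257.79998779296875, 182.10000610351562], [259.6000061035156, 185.0], [246.3000030517578, 193.5]]
s [351.3 191. ] 22 [[349.0, 189.0], [353.0, 189.0], [353.0, 193.0], [349.0, 193.0]]
s [179.9 195.3] 30 [[171.39999389648438, 191.0], [172.3000030517578, 189.60000610351562], [189.0, 200.0], [188.10000610351562, 201.39999389648438]]
```

View pics/wrist1.png

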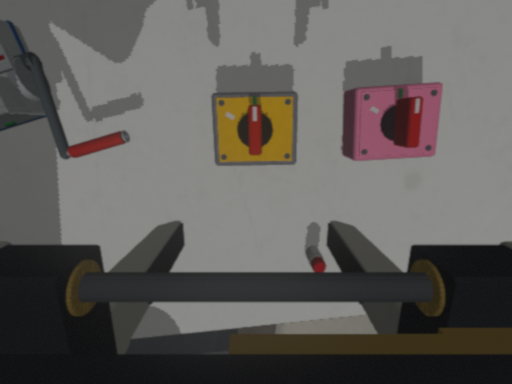

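View pics/scene1.png

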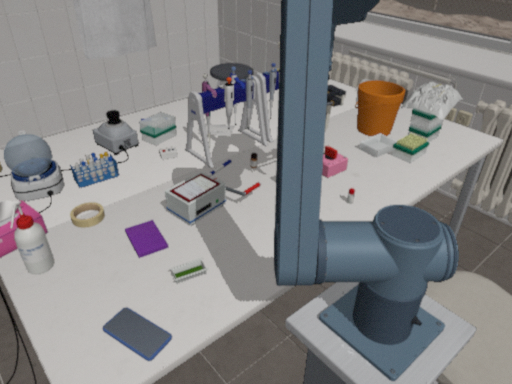

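The wrist view shows the isolator at (255,129) with its bar vertical in the picture. The pointer at (254,113) is at the green mark, and the white off mark is at (230,115). The grip is at (97,145).

Run:
```python
from h import *
np.set_printoptions(precision=4,suppress=True)
w=load('wrist1');t=load('top0');s=load('scene0')
y=yelmask(w)
print('handle tri',tri(w,(254.7,131.),t,(318.8,192.3)))
print('face ctr', onz(w,254.5,129.5,.05), onz(t,316.8,192.2,.05), tri(w,(254.5,129.5),t,(316.8,192.2)))
print('disc', onz(w,254.5,131,.056))
print('grip tri',tri(w,(97,144.8),t,(254.9,188.7)),tri(w,(97,144.8),s,(251.9,187.7)))
a=onz(w,68.5,152.7,.06);b=onz(w,121.5,137,.06);print(a,b,np.linalg.norm(a-b),np.degrees(np.arctan2(*(a-b)[1::-1])))
from scipy.spatial.transform import Rotation as Ro
st=arm.state(); R=Ro.from_euler('xyz',st['tcp_rot']).as_matrix()
print('to iso in tool',R.T@(np.array([.540,-.2585,.08])-st['eef_pos'])*100)
```

```text
handle tri (array([ 0.5378, -0.2588,  0.0786]), np.float64(0.0010662660794379978))
face ctr [ 0.5386 -0.2583  0.05  ] [ 0.5396 -0.2585  0.05  ] (array([ 0.5391, -0.2581,  0.053 ]), np.float64(0.0007620890542595701))
disc [ 0.5372 -0.2581  0.056 ]
grip tri (array([ 0.5458, -0.0729,  0.0567]), np.float64(0.0031383026307396948)) (array([ 0.5447, -0.0722,  0.0558]), np.float64(0.0013588098590836574))
[ 0.5395 -0.0396  0.06  ] [ 0.5495 -0.1055  0.06  ] 0.06668354227134468 98.61060775421345
to iso in tool [ 6.0446 -0.0289 15.5207]
```

Handle axis: about (0.5385, -0.2585), z 0.079, which matches the text. I move over it and down.

Emit:
play_rows(steps=[{"travel": [3, 0, 2], "roll": 0, "jaw": 1}, {"travel": [5.9, 0, 5], "roll": 0, "jaw": 1}, {"travel": [5.9, 0, 8], "roll": 0, "jaw": 0.5}, {"travel": [5.9, 0, 11], "roll": 0, "jaw": 0.2}, {"travel": [5.9, 0, 13.5], "roll": 0, "jaw": 0}, {"travel": [5.9, 0, 15.4], "roll": 0, "jaw": 0}, {"travel": [5.9, 0, 15.5], "roll": 0, "jaw": 0}], force=40)

```text
t: 2.42
eef_pos: [0.537, -0.2589, 0.0788]
tcp_rot: [-3.139, 0.004, -0.126]
force: [0.1, 0.6, 0.4]
gripper_width: 0.528
```

Run:
```python
from h import *
w=cap('wrist','wrist2');print(arm.state()['eef_pos'],arm.state()['force'])
```

```text
[ 0.53770234 -0.25917682  0.07982964] [ 0.05901444 -0.75902789  0.6030056 ]
```

View pics/wrist2.png

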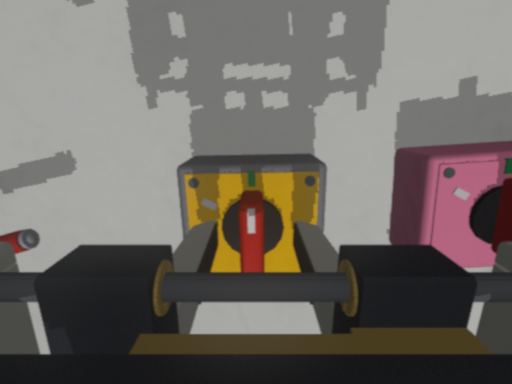

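The bar stands between the fingers at (252,235), centred. I close on it.

Emit:
play_rows(steps=[{"travel": [0, 0, 0], "roll": 0, "jaw": -1}, {"travel": [0, 0, 0], "roll": 0, "jaw": -1}, {"travel": [0, 0, 0], "roll": 0, "jaw": -1}, {"travel": [0, 0, 0], "roll": 0, "jaw": -1}, {"travel": [0, 0, 0], "roll": 0, "jaw": -1}], force=40)

```text
t: 3.1
eef_pos: [0.5382, -0.2572, 0.0804]
tcp_rot: [-3.137, 0.001, -0.125]
force: [1.4, 6.2, 4.0]
gripper_width: 0.151
```

Emit:
play_rows(steps=[{"travel": [0, 0, 0], "roll": -0.13, "jaw": -1}, {"travel": [0, 0, 0], "roll": -0.26, "jaw": -1}, {"travel": [0, 0, 0], "roll": -0.39, "jaw": -1}, {"travel": [0, 0, 0], "roll": -0.52, "jaw": -1}, {"travel": [0, 0, 0], "roll": -0.65, "jaw": -1}, {"travel": [0, 0, 0], "roll": -0.78, "jaw": -1}, {"travel": [0, 0, 0], "roll": -0.91, "jaw": -1}, {"travel": [0, 0, 0], "roll": -1.0, "jaw": -1}, {"travel": [0, 0, 0], "roll": -1.05, "jaw": -1}, {"travel": [0, 0, 0], "roll": -1.06, "jaw": -1}])

```text
t: 4.35
eef_pos: [0.5383, -0.2573, 0.0804]
tcp_rot: [-3.138, -0.003, 0.935]
force: [-0.1, -1.3, -1.4]
gripper_width: 0.148
```

Run:
```python
from h import *
w=cap('wrist','wrist3');st=arm.state();print(st['eef_pos'],st['tcp_rot'],st['force'],st['ft_torque'],st['gripper_width'])
```

```text
[ 0.53832428 -0.25727888  0.08042496] [-3.13844392e+00 -2.98907219e-03  9.34989141e-01] [ 1.17847771 -0.62461976 -1.65572301] [-0.29560962 -0.01804157  0.05626594] 0.14748173972546416
```

View pics/wrist3.png

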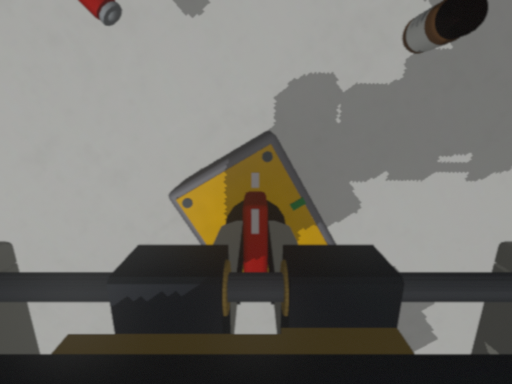

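The pointer at (255,220) now lies on the white off mark at (255,180). I release, rise and go over to the lever grip.

Emit:
play_rows(steps=[{"travel": [0, 0, 0], "roll": 0, "jaw": 0}, {"travel": [0, 0, 0], "roll": 0, "jaw": 0}, {"travel": [0, 0, 0], "roll": 0, "jaw": 0}, {"travel": [0, 0, -4], "roll": 0, "jaw": 0}, {"travel": [0, 0, -8], "roll": 0, "jaw": 0}, {"travel": [0, 0, -10], "roll": 0, "jaw": 0}])

```text
t: 5.15
eef_pos: [0.5392, -0.2583, 0.1831]
tcp_rot: [3.141, -0.003, 0.935]
force: [-0.8, -1.1, -0.3]
gripper_width: 0.501
```

Run:
```python
from h import *
w=cap('wrist','wrist4');t=cap('top','top4');st=arm.state();print(st['eef_pos'],st['tcp_rot'])
cv2.imwrite('pics/top4c.png',cv2.resize(cv2.convertScaleAbs(t['color'][100:220,165:365,::-1],alpha=1.5),None,fx=4,fy=4))
from scipy.spatial.transform import Rotation as Ro
R=Ro.from_euler('xyz',st['tcp_rot']).as_matrix()
print(R.T@(np.array([.546,-.078,.16])-st['eef_pos'])*100)
```

```text
[ 0.53973275 -0.25862473  0.18331918] [ 3.13916093e+00 -3.08691889e-03  9.34872691e-01]
[ 14.89663923 -10.22921731   2.35304603]
```

View pics/wrist4.png

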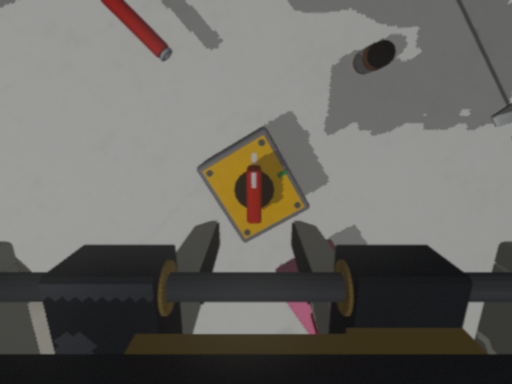

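View pics/top4c.png

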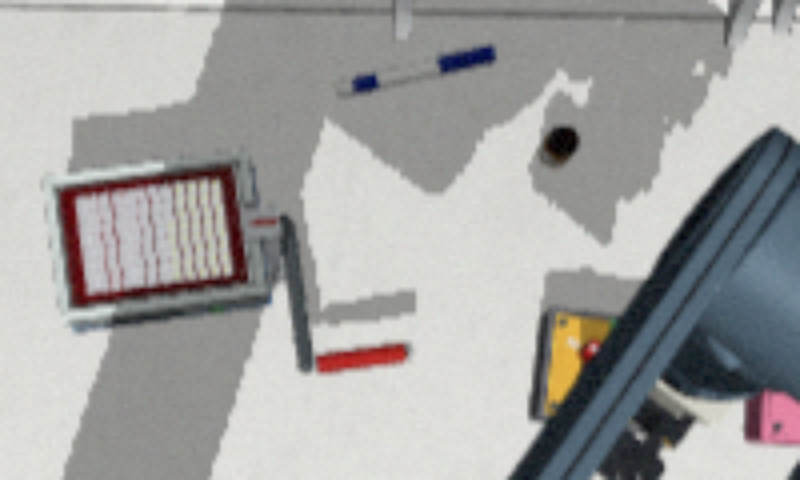

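The isolator stays off after release: the bar at (254,195) still points at the white mark at (254,158). Next is a close look at the grip from a hover beside it.

Emit:
play_rows(steps=[{"travel": [2, -1.2, 0], "roll": -0.13, "jaw": 0}, {"travel": [4, -2.4, 0], "roll": -0.26, "jaw": 0}, {"travel": [6, -3.5, 0], "roll": -0.39, "jaw": 0}, {"travel": [8, -4.6, 0], "roll": -0.52, "jaw": 0}, {"travel": [10, -5.6, 0.7], "roll": -0.65, "jaw": 0}, {"travel": [10.9, -6.1, 1.3], "roll": -0.784, "jaw": 0}, {"travel": [10.9, -6.1, 1.3], "roll": -0.784, "jaw": 0}, {"travel": [10.9, -6.1, 1.3], "roll": -0.784, "jaw": 0}])

```text
t: 6.25
eef_pos: [0.5552, -0.135, 0.17]
tcp_rot: [3.138, -0.001, 1.716]
force: [0.3, 0.3, -0.1]
gripper_width: 0.503
```

Run:
```python
from h import *
np.set_printoptions(precision=4,suppress=True)
w=cap('wrist','wrist5');st=arm.state();print(st['eef_pos'],st['tcp_rot'])
t=load('top4');s=load('scene0')
for b in blobs(redmask(w),mina=100): print(b[0],b[1],b[2].tolist())
for b in blobs(redmask(t),(235,275,175,200)): print('t',b[0],b[1],b[2].tolist())
```

```text
[ 0.5554 -0.1352  0.1703] [ 3.138  -0.0004  1.7163]
[373.8  19. ] 1059 [[339.0, 0.0], [421.0, 0.0], [421.0, 26.0], [339.0, 26.0]]
[252.8 124.9] 975 [[246.0, 89.0], [259.0, 89.0], [259.0, 162.0], [246.0, 162.0]]
[216.3 315.1] 672 [[192.60000610351562, 318.1000061035156], [228.3000030517578, 287.20001220703125], [243.1999969482422, 304.29998779296875], [207.39999389648438, 335.29998779296875]]
t [254.8 189.2] 88 [[243.8000030517578, 188.6999969482422], [265.70001220703125, 185.60000610351562], [266.20001220703125, 189.5], [244.39999389648438, 192.6999969482422]]
```

View pics/wrist5.png

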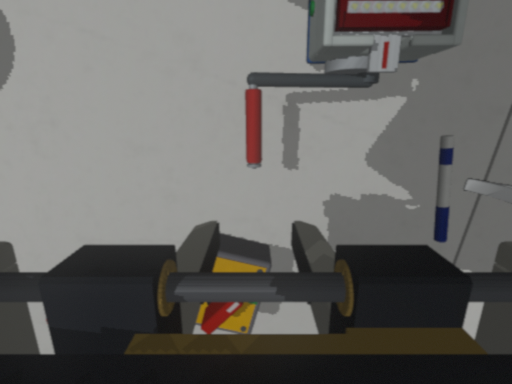

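The grip lies at (253,125), aligned with the tool's x axis. The steel arm runs along its top edge at row 80, and the isolator below still reads off.

Run:
```python
from h import *
np.set_printoptions(precision=4,suppress=True)
w=load('wrist5');t=load('top4')
g,e=tri(w,(252.8,125.3),t,(254.9,189.2));print(g,e,onz(w,252.6,125.3,.06))
a=onz(w,252.6,89,.06);b=onz(w,252.8,163,.06);print(a,b,np.linalg.norm(a-b),np.degrees(np.arctan2(*(a-b)[1::-1])))
from scipy.spatial.transform import Rotation as Ro
st=arm.state(); R=Ro.from_euler('xyz',st['tcp_rot']).as_matrix();print(R.T@(g-st['eef_pos'])*100)
# axle: shaker side end of steel arm
print('axle px pred',proj(w,g+np.array([.1083*np.cos(.148)-.041*np.sin(.148),.1083*np.sin(.148)+.041*np.cos(.148),-.019])))
```

```text
[ 0.5441 -0.0716  0.0787] 0.0012200952690924604 [ 0.5438 -0.0715  0.06  ]
[ 0.5394 -0.0408  0.06  ] [ 0.5489 -0.1057  0.06  ] 0.06553818571689517 98.30232276072663
[ 6.4559 -0.2273  9.1591]
axle px pred (np.float64(376.83452610100915), np.float64(76.54168941129514))
```

The height from this pair is poorly conditioned (0.079, nearly parallel rays). The scene+top and scene+wrist pairs gave 0.055 and 0.056, and the grip length of 65.5 mm at z 0.06 agrees with those, so I use 0.056.

Emit:
play_rows(steps=[{"travel": [3, -0.1, 2], "roll": 0, "jaw": 0}, {"travel": [5.9, -0.2, 4.5], "roll": 0, "jaw": 0}, {"travel": [5.9, -0.2, 7], "roll": 0, "jaw": 0}, {"travel": [5.9, -0.2, 9.5], "roll": 0, "jaw": 0}, {"travel": [5.9, -0.2, 11.3], "roll": 0, "jaw": 0}, {"travel": [5.9, -0.2, 11.5], "roll": 0, "jaw": 0}, {"travel": [5.9, -0.2, 11.5], "roll": 0, "jaw": 0}], force=30)

```text
t: 7.18
eef_pos: [0.5457, -0.0776, 0.0558]
tcp_rot: [3.137, -0.0, 1.715]
force: [-0.0, -0.1, 0.2]
gripper_width: 0.5
```

Run:
```python
from h import *
w=cap('wrist','wrist6');st=arm.state();print(st['eef_pos'],st['tcp_rot'],st['force'])
```

```text
[ 0.54588115 -0.0775747   0.05613815] [3.13670116e+00 3.00776984e-04 1.71540906e+00] [ 0.82347563  0.27145381 -0.44050558]
```

View pics/wrist6.png

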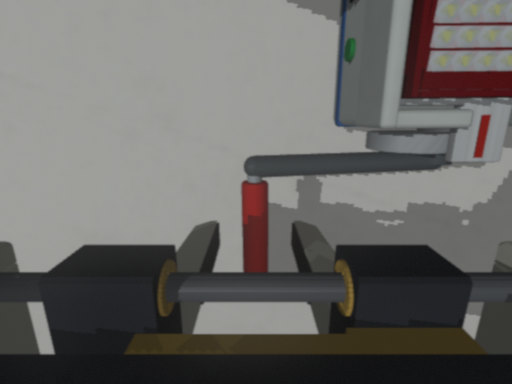

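The grip at (255,225) is centred between the fingers. I close.

Emit:
play_rows(steps=[{"travel": [0, 0, 0], "roll": 0, "jaw": -1}, {"travel": [0, 0, 0], "roll": 0, "jaw": -1}, {"travel": [0, 0, 0], "roll": 0, "jaw": -1}, {"travel": [0, 0, 0], "roll": 0, "jaw": -1}, {"travel": [0, 0, 0], "roll": 0, "jaw": -1}], force=30)

```text
t: 7.85
eef_pos: [0.5456, -0.0776, 0.0562]
tcp_rot: [3.137, 0.0, 1.716]
force: [-1.3, -0.8, 1.8]
gripper_width: 0.154
```

Emit:
play_rows(steps=[{"travel": [0, 0.2, -0.94], "roll": 0, "jaw": -1}, {"travel": [0, 0.49, -1.85], "roll": 0, "jaw": -1}, {"travel": [0, 0.86, -2.74], "roll": 0, "jaw": -1}, {"travel": [0, 1.3, -3.59], "roll": 0, "jaw": -1}, {"travel": [0, 1.82, -4.4], "roll": 0, "jaw": -1}, {"travel": [0, 2.4, -5.16], "roll": 0, "jaw": -1}, {"travel": [0, 3.05, -5.87], "roll": 0, "jaw": -1}, {"travel": [0, 3.76, -6.52], "roll": 0, "jaw": -1}, {"travel": [0, 3.76, -6.52], "roll": 0, "jaw": -1}])

```text
t: 8.98
eef_pos: [0.5829, -0.0719, 0.122]
tcp_rot: [3.137, 0.0, 1.716]
force: [-3.6, -0.5, -3.5]
gripper_width: 0.147
```

Run:
```python
from h import *
w=cap('wrist','wrist7');st=arm.state();print(st['eef_pos'],st['tcp_rot'],st['force'],st['gripper_width'])
```

```text
[ 0.582372   -0.07194879  0.12153487] [3.13790337e+00 5.39979333e-05 1.71600210e+00] [-3.11691664  1.0233245  -2.28662045] 0.1501076226121702
```

View pics/wrist7.png

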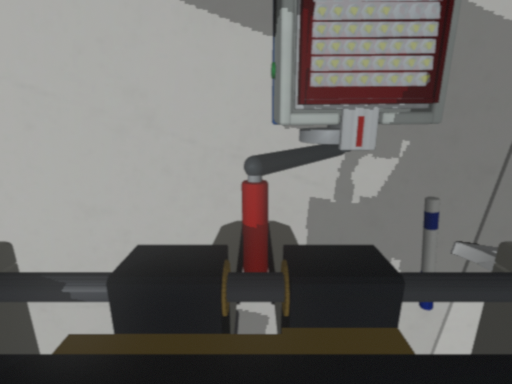

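The grip is held, with about 4 N of spring force. I continue along the arc to upright.

Emit:
play_rows(steps=[{"travel": [0, 0.76, -0.58], "roll": 0, "jaw": -1}, {"travel": [0, 1.57, -1.1], "roll": 0, "jaw": -1}, {"travel": [0, 2.42, -1.54], "roll": 0, "jaw": -1}, {"travel": [0, 3.31, -1.91], "roll": 0, "jaw": -1}, {"travel": [0, 4.22, -2.2], "roll": 0, "jaw": -1}, {"travel": [0, 5.16, -2.4], "roll": 0, "jaw": -1}, {"travel": [0, 6.11, -2.53], "roll": 0, "jaw": -1}, {"travel": [0, 7.1, -2.57], "roll": 0, "jaw": -1}, {"travel": [0, 7.1, -2.57], "roll": 0, "jaw": -1}, {"travel": [0, 7.1, -2.57], "roll": 0, "jaw": -1}])

```text
t: 10.28
eef_pos: [0.6527, -0.0612, 0.1477]
tcp_rot: [3.138, -0.0, 1.716]
force: [-4.8, 3.3, 0.6]
gripper_width: 0.155
```

Run:
```python
from h import *
np.set_printoptions(precision=4,suppress=True)
w=cap('wrist','wrist8');t=cap('top','top8');s=cap('scene','scene8');st=arm.state();print(st['t'],st['eef_pos'],st['tcp_rot'],st['force'],st['gripper_width'])
print(st['eef_pos']-np.array([.5456,-.0776,.0562]))
cv2.imwrite('pics/top8c.png',cv2.resize(cv2.convertScaleAbs(t['color'][100:220,165:365,::-1],alpha=1.5),None,fx=4,fy=4))
cv2.imwrite('pics/sc8c.png',cv2.resize(s['color'][110:250,140:340,::-1],None,fx=4,fy=4,interpolation=cv2.INTER_CUBIC))
```

```text
10.425 [ 0.6524 -0.0613  0.1477] [ 3.138  -0.0005  1.7161] [-3.4632  4.1029  0.2781] 0.14973654260268873
[0.1068 0.0163 0.0915]
```

View pics/wrist8.png

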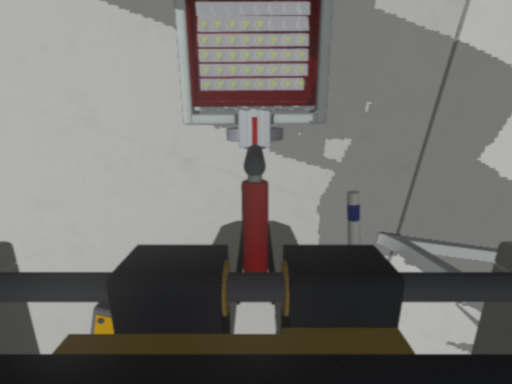

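View pics/top8c.png

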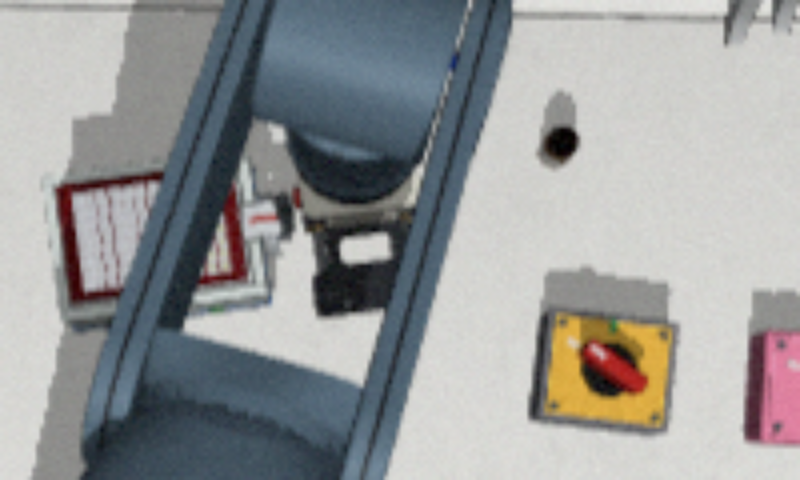

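View pics/sc8c.png

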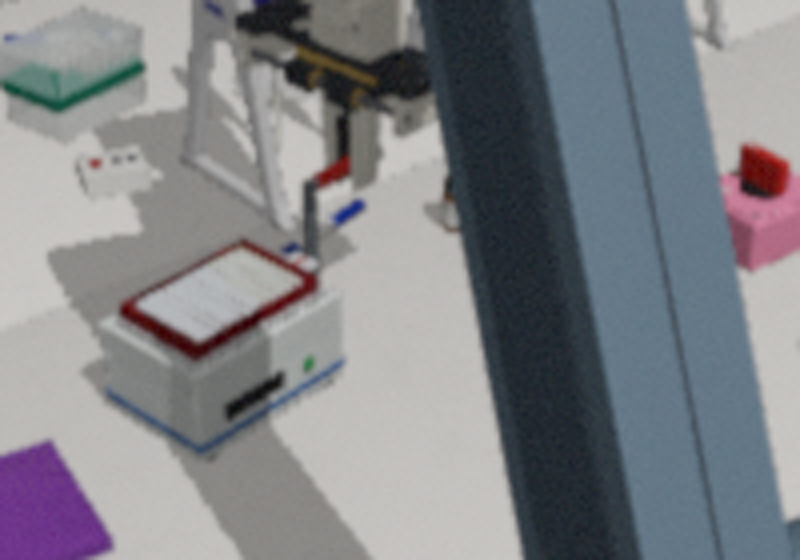

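In the wrist view the lever arm (255,158) stands straight over its hub (255,133), and in the scene crop the lever is vertical with the plate raised above the rim. The tool travelled 108.0 mm along the shaker's x axis and 91.5 mm up, against 108.3 and 91 expected. The top crop shows the isolator's pointer at the white mark, with the amber vial in place. I confirm it is steady and hand in.

Run:
```python
from h import *
for i in range(6): arm.capture('wrist')
w=cap('wrist','wrist9');st=arm.state();print(st['t'],st['eef_pos'],np.abs(st['qvel']).max(),st['force'],st['gripper_width'])
a=load('wrist8')['color'].astype(int);print(np.abs(a-w['color']).mean())
print(arm.finish_job())
```

```text
10.775 [ 0.65237699 -0.06128977  0.14767271] 0.001554089392822051 [-3.53538057  3.19790637  0.01767145] 0.14684005575864656
0.7728847927517362
the job is handed in; nothing more can be done
None
```

I turned the yellow isolator's handle 60° anticlockwise to off, then swung the cam lever upright. I handed the job in at about 10.8 s, still gripping the lever there.

**Last checks:**
- **Isolator:** the pointer sat on the white off mark after I let go, and still did once the lever was up.
- **Lever:** the tool moved 108.0 mm along the shaker and 91.5 mm up. Upright calls for 108.3 mm and 91 mm, so the angle is within about half a degree. In the wrist view the lever arm stands straight above its hub.
- **Plate:** it is visibly raised above the rim, and the gripper stayed beside the shaker, clear of it.
- **Hold:** the arm was steady. The wrist read about 3.5 N of spring pull and 3–4 N sideways along the lever's axle; I did not look into the sideways force.
- **Vials, trough and marker:** I never moved near them on purpose. The amber vial and marker look unmoved in the last pictures; I did not recheck the red vial or ever identify the trough.

One measurement disagreed: the last two-view height for the grip came out at 79 mm, from nearly parallel rays. I rejected it for the 55–57 mm the other view pairs gave, and the grasp at that height worked.

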